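# Run the goods trolley down to the counter

## Robot

A 6-joint arm with a two-finger parallel gripper is mounted at the origin on the work surface. World frame = base frame: x ahead of the robot, y to its left, z up, the work surface at z = 0. Lengths are in m, angles in rad, forces in N, time in s.
With the tool pointing down it reaches from about 0.25 to 0.725 m from the base axis. Payload 4 kg.
Tool frame: the origin (TCP) lies midway between the tips of the shut fingers; the grasp point (between the pads) lies robot.hold_point_z behind it (robot.hold_point_z is the distance from the TCP to the grasp point, in m); z points along the fingers, y is the direction in which the jaws open and shut (so a half turn about z gives the same grasp; the last joint's range is limited). The gripper opens to 85 mm and grips with 20 to 120 N. Pads are 22 mm wide; open, the fingers measure 114 mm over their backs; the gripper's body (76 mm by 85 mm) begins 54 mm behind the grasp point. The pads swing forward as they close: fully open they stand 13 mm farther back than shut.
Start: joints at [1.216, 0.241, 0.005, 1.335, 0, 1.571], TCP at [0.174, 0.469, 0.231] pointing down, gripper open.
Joint ranges: [-2.72, 2.72], [-1.05, 1.87], [-1.09, 1.28], [-1.99, 2.15], [-1.42, 1.44], [-3.14, 3.14]. Speed limits (rad/s): [2.79, 2.79, 3.14, 3.14, 3.14, 3.14].

## Interface

Orientations are given as [roll, pitch, yaw] about the fixed x, y, z axes, in that order (R = Rz(yaw) Ry(pitch) Rx(roll)).
In Python, from station import robot gives the robot as it stands.
- The arm moves only by the tool apply_moves, never from a script. Its argument "steps" is one flat list of numbers, 6 for each row, row after row: the shift along the tool's x, y, z each as a share of 0.5 m, from -1 to 1, then the turn, a rotation vector about the tool's x, y, z each as a share of 0.5 rad, from -1 to 1. A call has 1 to 20 rows; each row is the pose to reach, as a shift and turn from the pose measured when the call began, along the tool's axes at that moment; what a row does not reach only later rows make up. A row lasts 1/10 s, in which the tool goes at most 50 mm and 8.59 degrees, less where a joint would pass 70% of its speed; a pose out of reach is approached as far as the arm can. A call with a number of a shift or a turn outside -1 to 1 is refused whole. A call with a gripper value outside its range is refused whole. "hand" is the opening, from 0 (shut) to 1 (fully open), set as the call begins (left out, the last holds). The fingers move at their own pace and stop on an object; the grip force is fixed at half the most. Time passes only in rows, so rows that repeat a pose let the fingers close. It gives the time, the measured TCP pose, the force and the opening at its end, in the units of the state.
- robot.read_state(): the state, without advancing time (a new reading comes with each control period).
- robot.read_camera(name): name is "scene" or "top"; returns (picture, depth): 420x560x3 uint8, red, green, blue; 420x560 float32, m along the optical axis (not along the pixel's ray), 0 where there is no reading.
- robot.camera_params(name): a dict with "fx", "fy", "cx", "cy" (pixels), "k1" (the pictures are not rectified: a ray, as slopes to the right and down, at radius r is drawn at 1 + k1 r^2 times it, then the intrinsics apply), "extrinsics" (4x4, takes a point from camera to world coordinates). Camera axes: x right, y down, z forward; pixel columns grow to the right and rows downward; lengths in m; the calibration is good to about 2 mm. A picture is of the moment at which its call begins. camera_params takes no time and is no camera call.
- robot.sign_off(): hands the job in, once; it reports no verdict.
The state is a dict: "time": time; "joint_positions": joint angles; "qvel": joint speeds; "tau": joint torques, N m; "eef_pos": TCP position; "orientation": TCP orientation; "wrist_force": force on the tool from outside, world axes, zero at the start; "torque": the same for the moment, N m; "gripper_width": finger opening in m.
Only numpy, scipy, OpenCV 4.12 (cv2) and the standard library are available. Lean on these libraries where they do the work, as an engineer would, in place of code of your own. Each camera call takes 0.05 s, during which the arm holds its last target. There are 200 camera calls.

## Task

Bring the little metal trolley with the two slim spray cans down its sloping track to the customer: press the red pad so that the stop blade drops and the trolley rolls off, bring it smoothly to a stop with your hand before it reaches the end board, then ease it down until it rests against the end board and let go. The cans must stay standing on the trolley without being touched, the trolley must not bang into the end board, and the other things on the counter stay where they are.

Things in the scene. Friction and masses are not known exactly. Their poses are not given: they have to be found in the camera images.
- trolley: Metal trolley, free on four 52 mm wheels: level deck 170 mm long (y), 84 wide, top 68 mm above the track floor. At its downhill end stands a green push plate 60 wide, 8 thick, 46 high above the deck, front face at y = -85 mm. Origin mid-deck, on its top; y points uphill, z up. Nominal 0.70 kg empty (hidden, 0.65 to 1.25 times). Met by the hand at under 0.07 m/s relative speed it is safe.
- track: Pine track 696 mm long, 120 wide outside, 98 between its walls, fixed. Origin on the counter under its middle line, 310 mm from the upper end; y points uphill, x across, z up. Floor at height 78 mm + 0.095 y; walls 30 mm above the floor. Freed, the trolley rolls to -y; wheel drag grows with speed: nominal top speed 0.27 m/s, time constant 0.5 s (hidden, 0.2 to 0.33 m/s).
- end_board: Low pine board across the lower end of the track, 98 mm wide, 12 mm thick along the track, top 22 mm above the track floor. Origin in mid-width and mid-thickness at floor level. The trolley's front comes to rest against it.
- stop (a joint): Steel blade across the track, at y = 0.105 of the track, that holds the trolley back by its front: 0 m = up (14 mm above the floor), 0.018 m = pressed fully down. The trolley is free beyond about 0.008 m. Friction of about 3 N, no spring: it stays where it is left.
- stop_pad (a point): Centre of the top face of the round red press pad of the stop, 42 mm in diameter, on the robot's side of the track, 130 mm from its middle line, 130 mm uphill of the blade, about 60 mm above the track floor. Pressed straight down 18 mm (3 to 6 N) with the fingertips it drops the blade; it moves with the blade.
- home (a point): Point fixed in the track where the trolley's origin lies when the trolley rests against the end board; 0.48 m down the track from its start, some 2 to 3 s of free rolling. Axes as the track's.
- can_a: Slim white spray can with an orange cap and band, 26 mm in diameter, 165 mm high, 0.08 kg, standing on the trolley 12 to 35 mm uphill of its middle, 20 to 26 mm to one side. Origin at the centre of its underside. It topples when the trolley is stopped abruptly.
- can_b: The same with a blue cap and band, beside the first.
- blue_reel: Reel of blue wire standing on one grey flange on the counter beyond the track, 110 mm in diameter, 88 mm high. Origin at the centre of its underside. Leave it alone.
- jar: Glass jar with a steel cap on the counter beyond the track, 60 mm in diameter, 85 mm high. Origin at the centre of its underside. Leave it alone.
- driver: Screwdriver with a yellow handle lying on the counter beyond the track. Leave it alone.
Mind the look-alikes: they are no part of the job. Of the things that look like the trolley, the smaller one is meant.

How it is judged:
On the way, in this order (a step that is already met when the one before it is completed fails the run):
1. the stop is pressed down and the trolley has rolled at least 80 mm (value of joint stop above 0.01 m and distance between trolley and home below 0.4 m).
2. the trolley is brought to a stop short of the end board, at least 15 mm of its way still to go (slower than 0.05 m/s for 0.3 s) (linear speed of trolley below 0.05 m/s and y of trolley in the frame of home above 0.015 m), for 0.3 s.
At the end, for the whole second after the job is handed in: The trolley stands at rest against the end board (within 10 mm along the track), with both cans standing upright on its deck, and nobody touches them (y of trolley in the frame of home below 0.01 m and distance between trolley and home below 0.015 m and linear speed of trolley below 0.02 m/s and angle between each of can_a, can_b's own z axis and vertical below 0.15 rad and z of each of can_a, can_b in the frame of trolley above -0.01 m and distance between each of can_a, can_b and trolley below 0.09 m and linear speed of each of can_a, can_b below 0.03 m/s).
It fails at once if a can topples (leans over 0.4 rad) (angle between any of can_a, can_b's own z axis and vertical above 0.4 rad).
It fails at once if a can is touched by the robot (contact force between any of can_a, can_b and the fingers above 0.5 N or contact force between any of can_a, can_b and the arm above 0.5 N).
It fails at once if the trolley bangs into the end board (over 20 N) (contact force between trolley and end_board above 20 N).
It fails at once if the trolley leaves the track or tips (y of trolley in the frame of home below -0.022 m or x of trolley in the frame of track above 0.03 m or x of trolley in the frame of track below -0.03 m or angle between trolley's own z axis and vertical above 0.25 rad).
It fails at once if another thing on the counter is moved by more than 30 mm (distance of any of blue_reel, jar, driver from where it was at the start of the episode above 0.03 m).
It also fails if it takes over 38 s, if anything falls off the work surface, if the arm or the gripper's body presses on something with over 40 N, if the wrist force passes 120 N, or if a joint passes its speed limit or range.

## Working session

There is one attempt and no reset: what is moved stays moved. The work goes in short steps, Python scripts to look and compute and a tool call to move; the robot and the scene stay as the last step left them, time stands still between calls to the robot, and variables do not carry over. Pictures are saved under pics/ and viewed, about 8 in all and at most 12, crops included, and the job is handed in when it is done.

Besides the shell and the picture viewer there is one more tool, called after ">>>" in YAML: its name, and indented under it one key for each argument. apply_moves: Moves the arm, as the interface text tells. Its arguments: {"type":"object","properties":{"steps":{"type":"array"},"hand":{"type":"number"}},"required":["steps"]}

```bash
ls; mkdir -p pics; python3 - <<'E'
from station import robot
import cv2
print(robot.read_state())
for n in("scene","top"):
    p,d=robot.read_camera(n); cv2.imwrite(f"pics/{n}0.png",p[:,:,::-1]); 
    import numpy as np; np.savez(f"{n}0.npz",p=p,d=d,**{k:v for k,v in robot.camera_params(n).items()})
    print(robot.camera_params(n))
print(robot.hold_point_z)
E
```

```text
pics
{'time': 0.0, 'joint_positions': array([ 1.21601080e+00,  2.41431014e-01,  3.69717415e-03,  1.33517051e+00,
       -4.32827880e-06,  1.57078109e+00]), 'qvel': array([-0.00211232,  0.0014446 ,  0.00069843, -0.00015651, -0.00016652,
       -0.00067976]), 'tau': array([ 3.98762113e-04, -3.72317398e+01,  2.52407634e+01,  1.69390684e-02,
       -1.53309757e-04,  2.02185447e-06]), 'eef_pos': array([0.17347564, 0.46826561, 0.23039361]), 'orientation': array([-3.13948463e+00,  4.29614339e-06,  2.78682238e+00]), 'wrist_force': array([ 0.02827036, -0.22763468, -0.05545315]), 'torque': array([ 0.01567819, -0.00312369,  0.01784273]), 'gripper_width': 0.08528483018418198}
{'fx': 521.6658771490548, 'fy': 521.6658771490548, 'cx': 270.7732074991759, 'cy': 208.13802298285415, 'k1': -0.10260226428120821, 'extrinsics': array([[-0.86560899,  0.40423941, -0.29548532,  0.86795147],
       [ 0.50071668,  0.70113557, -0.50763345,  0.72406869],
       [ 0.00196982, -0.58736651, -0.80931867,  1.22859907],
       [ 0.        ,  0.        ,  0.        ,  1.        ]])}
{'fx': 401.03005569491216, 'fy': 401.03005569491216, 'cx': 268.0984721653079, 'cy': 213.99678861894097, 'k1': -0.018892379184660343, 'extrinsics': array([[ 2.13957535e-02, -9.92213912e-01,  1.22693826e-01,
         3.53635787e-01],
       [-9.99771085e-01, -2.12359886e-02,  2.60984938e-03,
         3.43329093e-02],
       [ 1.59958188e-05, -1.22721579e-01, -9.92441139e-01,
         1.22932673e+00],
       [ 0.00000000e+00,  0.00000000e+00,  0.00000000e+00,
         1.00000000e+00]])}
0.0187
```

View pics/scene0.png

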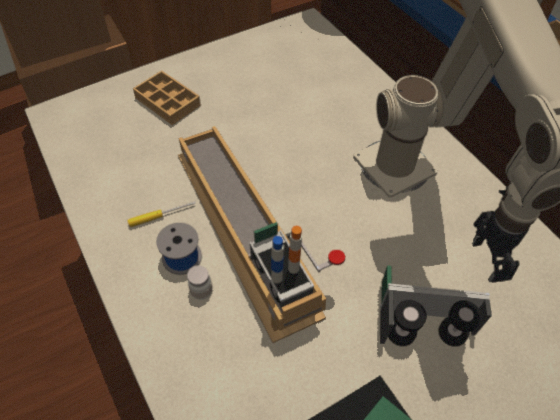

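View pics/top0.png

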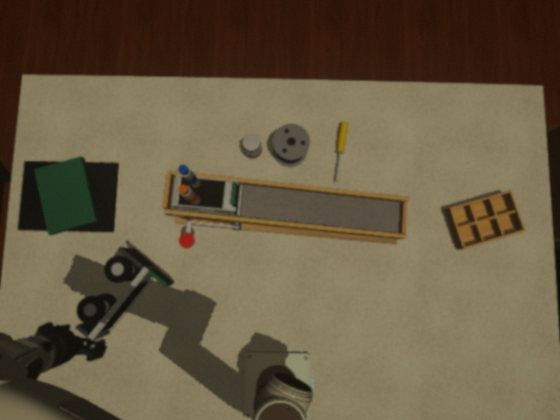

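The top view shows the loaded small trolley on the track at about (205,193), with the red pad at (187,240) and the low end of the track at (405,215). The look-alike is the larger trolley lying on its side at about (120,290). The meant one is smaller, stands on the track and carries the two cans. Next I'll measure and take a confirming crop.

```bash
cat > h.py <<'E'
import numpy as np, cv2
def K(P): return np.array([[P['fx'],0,P['cx']],[0,P['fy'],P['cy']],[0,0,1.]])
def slopes(uv,P):
    D=np.array([float(P['k1']),0,0,0]); return cv2.undistortPoints(np.float64(uv).reshape(-1,1,2),K(P),D)[:,0]
def world(uv,P,d):   # with depth d per pixel
    s=slopes(uv,P); c=np.c_[s,np.ones(len(s))]*np.reshape(d,(-1,1)); E=P['extrinsics']; return c@E[:3,:3].T+E[:3,3]
def onz(uv,P,z):
    s=slopes(uv,P); E=P['extrinsics']; r=np.c_[s,np.ones(len(s))]@E[:3,:3].T; o=E[:3,3]; return o+r*((z-o[2])/r[:,2:])
def cloud(P,p,d):
    v,u=np.mgrid[:420,:560]; uv=np.c_[u.ravel(),v.ravel()]; return world(uv,P,d.ravel()).reshape(420,560,3)
def hsv(p): return cv2.cvtColor(p,cv2.COLOR_RGB2HSV)
E
python3 - <<'E'
from h import *
for n in("scene","top"):
    P=dict(np.load(n+"0.npz")); p,d=P['p'],P['d']; W=cloud(P,p,d); H=hsv(p); ok=d>0
    red=((H[...,0]<5)|(H[...,0]>174))&(H[...,1]>180)&(H[...,2]>110)&ok&(W[...,2]>.03)
    yel=(H[...,0]>8)&(H[...,0]<24)&(H[...,1]>90)&(H[...,2]>80)&ok&(W[...,2]>.06)&(W[...,2]<.16)&(abs(W[...,1])<.6)
    gre=(H[...,0]>55)&(H[...,0]<95)&(H[...,1]>70)&(H[...,2]>25)&ok&(W[...,2]>.1)
    for nm,m in(("red",red),("wood",yel),("green",gre)):
        k,l,st,c=cv2.connectedComponentsWithStats(m.astype(np.uint8))
        for i in np.argsort(-st[1:,4])[:3]+1:
            if st[i,4]<12: continue
            q=W[l==i]; r=cv2.minAreaRect(np.float32(q[:,:2]*1000))
            print(n,nm,st[i],c[i].round(1),"med",np.median(q,0).round(4),"z",np.percentile(q[:,2],[2,98]).round(3),"rect",r)
P=dict(np.load("top0.npz"));W=cloud(P,P['p'],P['d']);H=hsv(P['p'])
s=dict(np.load("scene0.npz"))['p'];t=P['p']
a=cv2.resize(t[150:260,150:280],(0,0),fx=4,fy=4);cv2.imwrite("pics/crop1.png",a[:,:,::-1])
E
```

```text
scene red [329 250  16  14 167] [336.3 256.8] med [0.4148 0.2551 0.1603] z [0.155 0.166] rect ((414.5760803222656, 254.32745361328125), (36.51661682128906, 35.876766204833984), 68.03265380859375)
scene wood [ 179  126  108  196 1972] [234.5 214.2] med [ 0.5739 -0.0287  0.0972] z [0.062 0.137] rect ((524.1719970703125, -23.766693115234375), (693.3558959960938, 123.62031555175781), 85.93291473388672)
scene wood [300 259  26  44 140] [314.4 284.2] med [0.4893 0.2865 0.133 ] z [0.119 0.158] rect ((491.2538146972656, 262.2727355957031), (128.70286560058594, 20.444887161254883), 83.08515930175781)
scene wood [549  20  11   4  18] [554.4  21.7] med [-0.9162 -0.1913  0.1201] z [0.117 0.125] rect ((-904.1038208007812, -188.333740234375), (21.854000091552734, 49.78202819824219), 80.45482635498047)
scene green [255 223  22  19 180] [265.3 231.4] med [0.5378 0.1298 0.2004] z [0.173 0.212] rect ((535.2262573242188, 128.22837829589844), (9.61513614654541, 54.181480407714844), 85.92431640625)
scene green [386 266   5  18  65] [388.3 274.4] med [0.3079 0.336  0.1034] z [0.1   0.107] rect ((308.10372
[... 364 characters left out ...]
0.062 0.135] rect ((511.34765625, -23.010894775390625), (690.0153198242188, 140.87469482421875), 85.82939147949219)
top wood [169 171  12   5  41] [174.4 172.8] med [0.5988 0.3017 0.1358] z [0.132 0.157] rect ((598.6813354492188, 300.07501220703125), (19.06719398498535, 27.319686889648438), 19.46332359313965)
top green [149 270  18  16  71] [157.7 277.8] med [0.3071 0.3391 0.1037] z [0.1   0.108] rect ((308.1339416503906, 341.0752258300781), (60.24321365356445, 10.106060028076172), 54.87482452392578)
top green [232 184   5  20  51] [233.8 193.8] med [0.5302 0.1263 0.2102] z [0.207 0.213] rect ((531.3080444335938, 126.26798248291016), (6.869048118591309, 50.06522750854492), 86.39155578613281)
```

View pics/crop1.png

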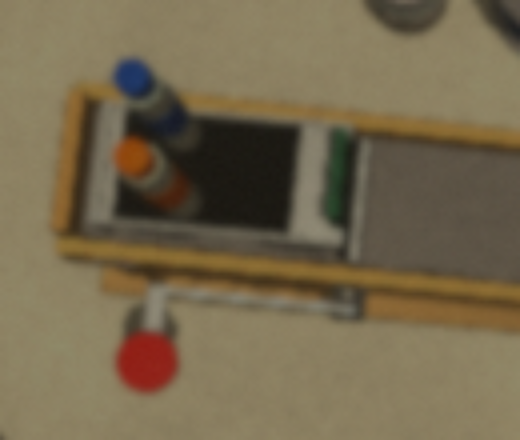

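The crop confirms the meant trolley: its push plate is at crop (335,180), with the blue and orange cans on it and the pad at (147,362). It stands behind the blade on the track. The measurements agree with the description: pad z is 0.160 and it sits at track (-0.130, 0.233), and the track measures 693 x 124 mm. I'll move above the pad, shutting the fingers and aligning the tool with the track.

>>> apply_moves:
  steps: [-0.04,-0.016,0,0,0,-0.05,-0.12,-0.047,0,0,0,-0.12,-0.21,-0.082,0,0,0,-0.2,-0.3,-0.118,0,0,0,-0.29,-0.39,-0.153,0,0,0,-0.37,-0.47,-0.184,0,0,0,-0.45,-0.54,-0.212,0,0,0,-0.51,-0.58,-0.228,0,0,0,-0.55,-0.599,-0.235,0,0,0,-0.569,-0.599,-0.235,0.03,0,0,-0.569,-0.599,-0.235,0.06,0,0,-0.569,-0.599,-0.235,0.08,0,0,-0.569,-0.599,-0.235,0.08,0,0,-0.569]
  hand: 0

```text
time: 1.4
eef_pos: [0.412, 0.2539, 0.1891]
orientation: [-3.138, -0.004, 3.072]
wrist_force: [-1.0, -0.1, -1.2]
gripper_width: -0.0003
```

```bash
cat > st.py <<'E'
from station import robot
import numpy as np
s=robot.read_state(); e=s['eef_pos']; O=np.array([.5264,.0110]); r=e[:2]-O
print("t",s['time'].__round__(3),"eef",e.round(4),"rpy",s['orientation'].round(3),"q",s['joint_positions'].round(2),"F",s['wrist_force'].round(2),"w",round(s['gripper_width'],4))
print("track xy",(r@[.9975,-.071]).round(4),(r@[.071,.9975]).round(4))
E
python3 st.py
```

```text
t 1.4 eef [0.412  0.2539 0.1891] rpy [-3.138 -0.004  3.072] q [ 0.55  0.24 -0.11  1.23 -0.    0.62] F [-0.97 -0.06 -1.19] w -0.0003
track xy -0.1313 0.2341
```

>>> apply_moves:
  steps: [0.003,0,0.02,0,0,0,0.003,0,0.04,0,0,0,0.003,0,0.05,0,0,0,0.003,0,0.056,0,0,0,0.003,0,0.062,0,0,0,0.003,0,0.067,0,0,0,0.003,0,0.067,0,0,0]

```text
time: 2.1
eef_pos: [0.4106, 0.2539, 0.1555]
orientation: [-3.138, -0.003, 3.072]
wrist_force: [0.9, -0.4, 0.1]
gripper_width: -0.0002
```

```bash
python3 st.py; python3 - <<'E'
from station import robot
from h import *
p,d=robot.read_camera("top"); cv2.imwrite("pics/crop2.png",cv2.resize(p[140:270,150:300],(0,0),fx=4,fy=4)[:,:,::-1])
P=robot.camera_params("top"); W=cloud(P,p,d);H=hsv(p)
m=(H[...,0]>55)&(H[...,0]<95)&(H[...,1]>70)&(H[...,2]>25)&(d>0)&(W[...,2]>.12)&(W[...,0]>.45)
print(m.sum(),W[m].mean(0),np.argwhere(m).mean(0), np.argwhere(m).min(0),np.argwhere(m).max(0))
E
```

```text
t 2.1 eef [0.4106 0.2539 0.1555] rpy [-3.138e+00 -3.000e-03  3.072e+00] q [ 0.55  0.26 -0.17  1.14 -0.    0.62] F [ 0.88 -0.39  0.14] w -0.0002
track xy -0.1328 0.2341
52 [0.53074828 0.12650797 0.21014622] [193.59615385 233.80769231] [183 232] [204 236]
```

>>> apply_moves:
  steps: [-0.003,0,0.003,0,0,0,-0.003,0,0.005,0,0,0]

```text
time: 2.35
eef_pos: [0.4125, 0.2538, 0.1533]
orientation: [-3.138, -0.002, 3.072]
wrist_force: [-1.0, 0.0, 1.9]
gripper_width: 0.0001
```

View pics/crop2.png

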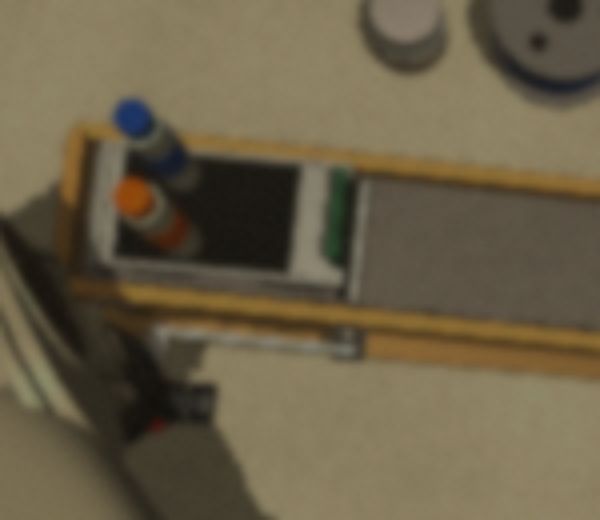

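Force rose by 3 N, so the tips are pressing the pad. The crop shows the trolley still held, with its plate at crop (338,215). Next call: press fully, then move round to the front of the trolley.

>>> apply_moves:
  steps: [0,0,0.021,0,0,0,0,0,0.021,0,0,0,0,-0.06,-0.016,0,0,0,0,-0.158,-0.016,0,0,0,0,-0.258,-0.014,0,0,0,0,-0.356,-0.01,0,0,0,-0.02,-0.452,-0.006,0,0,0,-0.06,-0.548,0,0,0,0,-0.116,-0.63,0.006,0,0,0,-0.19,-0.694,0.012,0,0,0]

```text
time: 3.35
eef_pos: [0.4821, -0.1013, 0.1479]
orientation: [-3.137, -0.003, 3.07]
wrist_force: [1.4, 1.3, 0.6]
gripper_width: 0.0002
```

```bash
cat > tr.py <<'E'
from station import robot
from h import *
import sys
def green(p,d,P):
    W=cloud(P,p,d);H=hsv(p)
    m=(H[...,0]>55)&(H[...,0]<95)&(H[...,1]>70)&(H[...,2]>25)&(d>0)&(W[...,2]>.10)&(abs(W[...,0]-.53)<.07)
    q=W[m]; r=(q[:,:2]-[.5264,.0110]); return m.sum(),np.median(r@[.071,.9975]).round(4),np.median(q[:,2]).round(4),np.argwhere(m).mean(0).round(1)
def cap(p,d,P):
    W=cloud(P,p,d);H=hsv(p); m=(H[...,0]>105)&(H[...,0]<125)&(H[...,1]>150)&(d>0)&(W[...,2]>.2)&(abs(W[...,0]-.53)<.1)
    q=W[m]; r=(q[:,:2]-[.5264,.0110]); return m.sum(),np.median(r@[.071,.9975]).round(4),np.median(q[:,2]).round(4)
B=dict(np.load("scene0.npz")); print("base",green(B['p'],B['d'],B),cap(B['p'],B['d'],B))
P=robot.camera_params("scene"); p,d=robot.read_camera("scene")
cv2.imwrite(f"pics/s_{sys.argv[1]}.png",p[:,:,::-1]); print("now",green(p,d,P),cap(p,d,P))
E
python3 st.py; python3 tr.py a; python3 st.py
```

```text
t 3.35 eef [ 0.4821 -0.1013  0.1479] rpy [-3.137e+00 -3.000e-03  3.070e+00] q [-0.2   0.28 -0.16  1.13 -0.   -0.13] F [1.45 1.35 0.63] w 0.0002
track xy -0.0362 -0.1152
base (np.int64(182), np.float64(0.1195), np.float64(0.2004), array([232. , 265.5])) (np.int64(165), np.float64(0.2354), np.float64(0.2626))
now (np.int64(148), np.float64(0.0146), np.float64(0.1858), array([202.5, 246.1])) (np.int64(163), np.float64(0.1304), np.float64(0.3047))
t 3.4 eef [ 0.4888 -0.1062  0.1467] rpy [-3.133e+00  3.000e-03  3.066e+00] q [-0.21  0.29 -0.15  1.12 -0.01 -0.13] F [ 8.18 -4.36  0.91] w -0.0001
track xy -0.0291 -0.1196
```

At 3.35 s the trolley had rolled 105 mm, by both the plate and the blue cap, which puts it near 0.2 m/s. The hand is about 0.1 m ahead of it. I'll centre the hand and measure the speed again.

>>> apply_moves:
  steps: [-0.03,0,0,0,0,0,-0.058,0,0,0,0,0]

```text
time: 3.6
eef_pos: [0.5184, -0.1101, 0.1453]
orientation: [-3.132, 0.002, 3.063]
wrist_force: [-0.6, 0.0, 0.7]
gripper_width: 0.0002
```

```bash
python3 st.py; python3 tr.py b; python3 st.py
```

```text
t 3.6 eef [ 0.5184 -0.1101  0.1453] rpy [-3.132e+00  2.000e-03  3.063e+00] q [-0.2   0.35 -0.08  1.14 -0.01 -0.13] F [-0.57  0.02  0.7 ] w 0.0002
track xy 0.0006 -0.1214
base (np.int64(182), np.float64(0.1195), np.float64(0.2004), array([232. , 265.5])) (np.int64(165), np.float64(0.2354), np.float64(0.2626))
now (np.int64(116), np.float64(-0.0298), np.float64(0.185), array([190. , 238.2])) (np.int64(171), np.float64(0.0862), np.float64(0.2441))
t 3.65 eef [ 0.5205 -0.1097  0.1456] rpy [-3.133  0.004  3.064] q [-0.2   0.35 -0.07  1.14 -0.01 -0.13] F [ 2.45 -0.17  0.13] w 0.0001
track xy 0.0027 -0.1208
```

View pics/s_b.png

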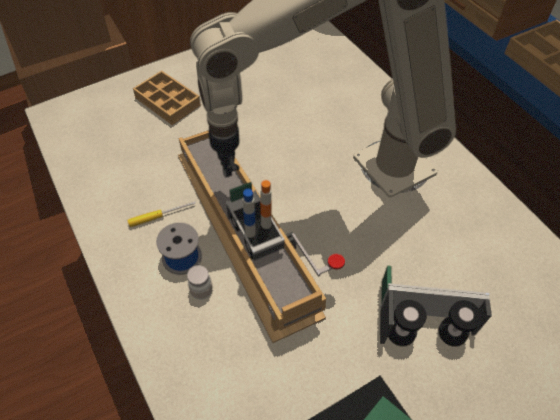

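The picture shows the hand centred in front of the green plate: fingers at about (229,165), plate at (238,190), cans upright. The trolley is doing about 0.19 m/s with a gap of about 57 mm. Next: run ahead slightly slower than it, meet it at about 0.045 m/s relative, then brake gently.

>>> apply_moves:
  steps: [0,-0.006,0.0006,0,0,0,0,-0.022,0.0023,0,0,0,0,-0.046,0.0048,0,0,0,0,-0.074,0.0077,0,0,0,0,-0.104,0.0108,0,0,0,0,-0.134,0.0139,0,0,0,0,-0.164,0.0171,0,0,0,0,-0.194,0.0202,0,0,0,0,-0.224,0.0233,0,0,0,0,-0.251,0.0261,0,0,0,0,-0.275,0.0286,0,0,0,0,-0.296,0.0308,0,0,0,0,-0.314,0.0327,0,0,0,0,-0.329,0.0342,0,0,0,0,-0.341,0.0355,0,0,0,0,-0.35,0.0364,0,0,0,0,-0.356,0.037,0,0,0,0,-0.359,0.0373,0,0,0,0,-0.359,0.0373,0,0,0,0,-0.359,0.0373,0,0,0]

```text
time: 5.65
eef_pos: [0.5068, -0.2888, 0.1287]
orientation: [-3.132, 0.004, 3.065]
wrist_force: [0.0, -0.5, 0.1]
gripper_width: -0.0003
```

```bash
python3 st.py; python3 tr.py c; python3 st.py
```

```text
t 5.65 eef [ 0.5068 -0.2888  0.1287] rpy [-3.132  0.004  3.065] q [-0.51  0.46  0.05  1.15 -0.01 -0.44] F [ 0.04 -0.5   0.13] w -0.0003
track xy 0.0017 -0.3004
base (np.int64(182), np.float64(0.1195), np.float64(0.2004), array([232. , 265.5])) (np.int64(165), np.float64(0.2354), np.float64(0.2626))
now (np.int64(66), np.float64(-0.2616), np.float64(0.1654), array([136.9, 204.1])) (np.int64(122), np.float64(-0.1463), np.float64(0.2762))
t 5.7 eef [ 0.5068 -0.2887  0.1286] rpy [-3.132  0.004  3.065] q [-0.51  0.46  0.05  1.15 -0.01 -0.44] F [ 0.05 -1.17 -0.76] w -0.0001
track xy 0.0017 -0.3004
```

View pics/s_c.png

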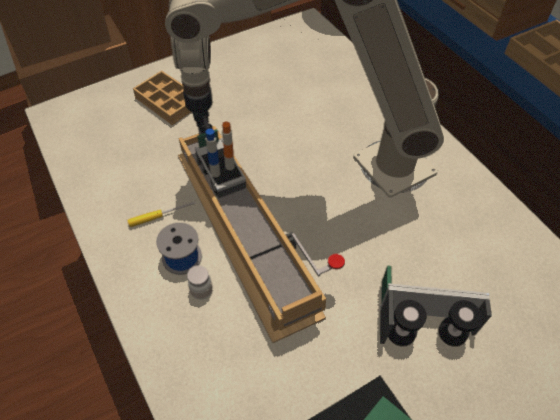

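The picture shows the trolley held by the fingers at about (205,135) with both cans upright. It has rolled 381 mm, so about 99 mm remain. I'll hold for 0.3 s, then ease it down at 30 mm/s.

>>> apply_moves:
  steps: [0,0,0,0,0,0,0,0,0,0,0,0,0,0,0,0,0,0,0,-0.002,0.0002,0,0,0,0,-0.006,0.0006,0,0,0,0,-0.012,0.0012,0,0,0,0,-0.018,0.0019,0,0,0,0,-0.024,0.0025,0,0,0,0,-0.03,0.0031,0,0,0,0,-0.036,0.0037,0,0,0,0,-0.042,0.0044,0,0,0,0,-0.048,0.005,0,0,0,0,-0.054,0.0056,0,0,0,0,-0.06,0.0062,0,0,0,0,-0.066,0.0069,0,0,0,0,-0.072,0.0075,0,0,0,0,-0.078,0.0081,0,0,0,0,-0.084,0.0087,0,0,0,0,-0.09,0.0094,0,0,0,0,-0.096,0.01,0,0,0]

```text
time: 7.7
eef_pos: [0.5031, -0.3369, 0.1241]
orientation: [-3.132, 0.004, 3.065]
wrist_force: [0.2, 0.6, -0.9]
gripper_width: -0.0001
```

```bash
python3 tr.py d; python3 st.py
```

```text
base (np.int64(182), np.float64(0.1195), np.float64(0.2004), array([232. , 265.5])) (np.int64(165), np.float64(0.2354), np.float64(0.2626))
now (np.int64(56), np.float64(-0.3099), np.float64(0.1572), array([127.5, 197.6])) (np.int64(109), np.float64(-0.1932), np.float64(0.2767))
t 7.75 eef [ 0.5031 -0.3375  0.1241] rpy [-3.132  0.005  3.064] q [-0.59  0.5   0.11  1.17 -0.01 -0.51] F [ 0.31 -1.71  0.74] w 0.0001
track xy 0.0015 -0.3492
```

>>> apply_moves:
  steps: [0,-0.002,0.0002,0,0,0,0,-0.006,0.0006,0,0,0,0,-0.012,0.0012,0,0,0,0,-0.018,0.0019,0,0,0,0,-0.024,0.0025,0,0,0,0,-0.03,0.0031,0,0,0,0,-0.036,0.0037,0,0,0,0,-0.042,0.0044,0,0,0,0,-0.048,0.005,0,0,0,0,-0.054,0.0056,0,0,0,0,-0.06,0.0062,0,0,0,0,-0.066,0.0069,0,0,0,0,-0.072,0.0075,0,0,0,0,-0.078,0.0081,0,0,0,0,-0.082,0.0085,0,0,0,0,-0.086,0.0089,0,0,0,0,-0.09,0.0094,0,0,0,0,-0.094,0.0098,0,0,0,0,-0.098,0.0102,0,0,0,0,-0.102,0.0106,0,0,0]

```text
time: 9.75
eef_pos: [0.4991, -0.3884, 0.1192]
orientation: [-3.132, 0.004, 3.064]
wrist_force: [0.3, -0.4, 0.5]
gripper_width: 0.0
```

```bash
python3 tr.py e; python3 st.py
```

```text
base (np.int64(182), np.float64(0.1195), np.float64(0.2004), array([232. , 265.5])) (np.int64(165), np.float64(0.2354), np.float64(0.2626))
now (np.int64(53), np.float64(-0.3608), np.float64(0.1557), array([116.2, 192.2])) (np.int64(92), np.float64(-0.2446), np.float64(0.2747))
t 9.8 eef [ 0.499  -0.3887  0.1192] rpy [-3.132  0.004  3.064] q [-0.66  0.56  0.19  1.19 -0.01 -0.58] F [ 0.37 -0.82  0.43] w 0.0
track xy 0.0011 -0.4007
```

>>> apply_moves:
  steps: [0,-0.003,0.0002,0,0,0,0,-0.007,0.0006,0,0,0,0,-0.011,0.001,0,0,0,0,-0.015,0.0015,0,0,0,0,-0.019,0.002,0,0,0,0,-0.023,0.0022,0,0,0,0,-0.027,0.0025,0,0,0,0,-0.031,0.003,0,0,0,0,-0.035,0.003,0,0,0,0,-0.039,0.003,0,0,0,0,-0.043,0.003,0,0,0,0,-0.047,0.003,0,0,0]

```text
time: 11.0
eef_pos: [0.4972, -0.4123, 0.1179]
orientation: [-3.132, 0.004, 3.064]
wrist_force: [0.3, -0.0, -0.9]
gripper_width: -0.0001
```

```bash
python3 tr.py f; python3 st.py
```

```text
base (np.int64(182), np.float64(0.1195), np.float64(0.2004), array([232. , 265.5])) (np.int64(165), np.float64(0.2354), np.float64(0.2626))
now (np.int64(45), np.float64(-0.3612), np.float64(0.1516), array([118. , 191.7])) (np.int64(76), np.float64(-0.2447), np.float64(0.275))
t 11.05 eef [ 0.4972 -0.4127  0.1179] rpy [-3.131  0.004  3.064] q [-0.69  0.59  0.23  1.2  -0.01 -0.61] F [ 0.4  -0.98  0.3 ] w -0.0001
track xy 0.0009 -0.4247
```

View pics/s_f.png

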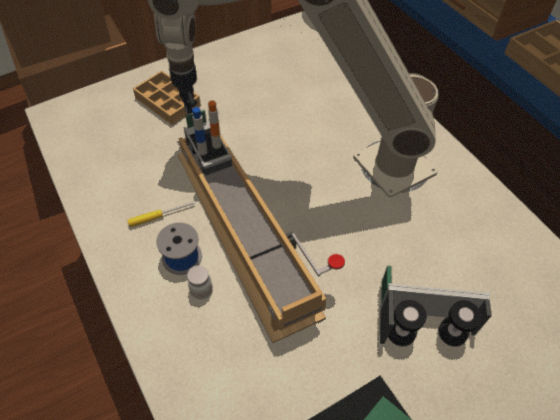

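The trolley stayed at 480 mm while the hand went on 24 mm, so it rests against the end board. Both cans are upright at about (198,130) and (213,125). I'll back off a little and hand in.

>>> apply_moves:
  steps: [0,-0.02,-0.01,0,0,0,0,-0.04,-0.02,0,0,0,0,-0.06,-0.04,0,0,0,0,-0.06,-0.04,0,0,0,0,-0.06,-0.04,0,0,0]

```text
time: 11.55
eef_pos: [0.4948, -0.4431, 0.1385]
orientation: [-3.131, 0.005, 3.063]
wrist_force: [-0.9, -0.1, -0.5]
gripper_width: 0.0002
```

```bash
python3 tr.py g; python3 st.py; python3 -c "
from station import robot
print(robot.sign_off())"
```

```text
base (np.int64(182), np.float64(0.1195), np.float64(0.2004), array([232. , 265.5])) (np.int64(165), np.float64(0.2354), np.float64(0.2626))
now (np.int64(39), np.float64(-0.3608), np.float64(0.1513), array([116.7, 192.4])) (np.int64(85), np.float64(-0.2439), np.float64(0.2736))
t 11.6 eef [ 0.4946 -0.4425  0.1381] rpy [-3.132  0.004  3.063] q [-0.73  0.61  0.32  1.28 -0.01 -0.65] F [-0.15 -0.84  0.36] w 0.0001
track xy 0.0005 -0.4546
the job is handed in; nothing more can be done
None
```

The trolley is down at the end board with both cans standing, and the job is handed in at about 11.6 s of the allowed 38 s. Sign-off gives no verdict, so what follows rests on my own checks.

- **Release and stop:** I pressed the pad fully and the trolley rolled off at about 0.19 m/s. The hand met it moving slightly slower and brought it to a stop with about 99 mm still to go.
- **Easing down:** After a short hold I let it down at 20–30 mm/s behind the hand. It came to rest after 480 mm of travel, the stated distance to the end board. It stayed there while the hand backed off, with no contact and no notable wrist force.
- **Cans and other things:** In the last picture I viewed, just before the final retreat, both cans stand upright. The reel, jar and screwdriver look to be where they started; I judged them by eye and did not measure them.
- **Disagreement:** The gap between tool centre and push plate came out at about 27 mm, against about 15 mm expected from the finger size. That is probably thicker finger backs plus a few millimetres of calibration error, and it made no difference to the result.
- **Not measured:** I did not measure the trolley's exact speed at contact or its force on the end board.

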